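# Check the air accumulator with the push-on gauge and set the selector

## Robot

A 6-joint arm with a two-finger parallel gripper is mounted at the origin on the work surface; the furniture and walls round the work are solid. World frame = base frame: x ahead of the robot, y to its left, z up, the work surface at z = 0. Lengths are in m, angles in rad, forces in N, time in s.
With the tool pointing down it reaches from about 0.375 to 0.9 m from the base axis. Payload 3.1 kg.
Tool frame: the origin (TCP) lies at the centre of the arm's flange, where the gripper is bolted on; the fingertips stand 173 mm ahead of it and the grasp point (between the pads) lies 155 mm ahead of it; z points along the fingers, y is the line along which they close (so a half turn about z gives the same grasp; the last joint's range is limited). The gripper opens to 85 mm and grips with 20 to 120 N. Pads are 22 mm wide; open, the fingers measure 114 mm over their backs; the gripper's body (76 mm by 85 mm) begins 54 mm behind the grasp point. The pads swing forward as they close: fully open they stand 13 mm farther back than shut.
Start: joints at [-1.466, 0.527, 1.433, -0, 1.181, -0.178], TCP at [0.174, -0.6, 0.405] pointing down, gripper open.
Joint ranges: [-3.08, 3.08], [-0.75, 2.2], [0.22, 2.44], [-1.43, 4.57], [0, 2.65], [-2.85, 2.85]. Speed limits (rad/s): [2.79, 2.79, 3.14, 3.14, 3.14, 3.14].

## Interface

Orientations are given as a unit quaternion [x, y, z, w].
In Python, from station import * gives the robot as it stands.
- The arm moves only by the shell command python3 -m jog 'ROWS' [OPENING] [FORCE]. ROWS is a JSON object of lists of equal length, an entry for each row: "linear": the shift along the world's x, y, z in mm, a list of three; "turn": the turn about the world's z in units of 5 degrees (1.0 is 5 degrees). A call has 1 to 12 rows; each row shifts and turns the commanded pose from where the row before left it; what a row does not reach is not made up. A row lasts 1/8 s, in which the tool goes at most 62.5 mm and 10.7 degrees, less where a joint would pass 70% of its speed; a pose out of reach is approached as far as the arm can. A call is refused whole if a number of a shift passes 62.5 or a number of a turn 1, either way. A call with a gripper value outside its range is refused whole. OPENING is the opening, from 0 (shut) to 1 (fully open), set as the call begins (- or left out, the last holds). The fingers move at their own pace and stop on an object; FORCE is the grip in N (left out, the last holds). Time passes only in rows, so rows that do not move let the fingers close. It gives the time, the measured TCP pose, the force, the opening and the grip force at its end, in the units of the state.
- sense(): the state, without advancing time (a new reading comes with each control period).
- snapshot(name): name is "scene" or "top" or "wrist"; returns the picture (420x560x3 uint8, red, green, blue); there is no depth.
- get_calibration(name): a dict with "fx", "fy", "cx", "cy" (pixels), "dist_coeffs" ([k1, k2, p1, p2, k3] as OpenCV has them; the pictures are not rectified), "world_to_cam" (4x4, takes a point from world to camera coordinates). Camera axes: x right, y down, z forward; pixel columns grow to the right and rows downward; lengths in m; the calibration is good to about 2 mm. A picture is of the moment at which its call begins: read the wrist's pose just before it. get_calibration takes no time and is no camera call; for the wrist camera it gives the pose at the moment of the call.
- sign_off(): hands the job in; it is judged then, once.
The state is a dict: "t": time; "q": joint angles; "qd": joint speeds; "tau": joint torques, N m; "tcp_pos": TCP position; "tool_rot": TCP orientation; "force": force on the tool from outside, world axes, zero at the start; "ft_torque": the same for the moment, N m; "finger_gap": opening from 0.0 (shut) to 1.0 (fully open); "gripper_force": force on a finger pad.
Only numpy, scipy, OpenCV 4.12 (cv2) and the standard library are available. Lean on these libraries where they do the work, as an engineer would, in place of code of your own. Each camera call takes 0.05 s, during which the arm holds its last target. There are 200 camera calls.

## Task

Take the pressure gauge from its stand, push it squarely and fully home on the upright air valve stem with a firm steady push of about 18 N (never over 25 N) and hold it so for about a second, so that the indicator rod is driven out of its top, then put it back upright and fully home in its stand. The rod stays out where the pressure drove it: if it stands out 11 mm or more, so that its dark ring shows, swing the selector lever fully over away from the robot; if less, swing it fully over toward the robot. Leave the beaker, the bottle cap and the marker where they are.

Things in the scene. Friction and masses are not known exactly. Their poses are not given: they have to be found in the camera images.
- gauge: Loose push-on pressure gauge, about 120 g, standing upright. Origin: centre of its open lower mouth; z up along its axis. Steel head 32 mm across from 0 to 45 mm, with a bore 16 mm wide and 44 mm deep, open below; above it an aluminium barrel 24 mm across from 47 to 72 mm. A thin sprung plunger in the bore ends 6 mm above the mouth; raised by the valve's pin it drives out the rod.
- barrel (a point): Point on the gauge's axis 60 mm above its mouth, in the middle of the barrel: grip it about here (the fingertips may bear on the head's shoulder, 47 mm above the mouth, when pushing down). Keep the space above the barrel free: the rod comes out by up to 22 mm.
- rod (a joint): How far the white indicator rod, 8 mm across, stands out of the top of the gauge's barrel, in m. 0 = flush (start). With the gauge pressed fully home it comes out by about 5 to 18 mm according to the hidden pressure, and friction keeps it there until pushed (a quick push drives it 1 to 3 mm further; what counts is where it stands). A thin dark ring round it, 11 mm below its tip, comes out at 11 mm.
- rod_top (a point): Centre of the top face of the indicator rod; 72 mm above the gauge's origin when the rod is flush.
- valve: Fixed dark steel air accumulator, round, 80 mm across and 35 mm high, with a brass valve stem upright on its centre. Origin: centre of its underside, on the bench. On the stem sits a nut with a rubber ring 31 mm across, on which the gauge's mouth lands when fully home. The rubber gives about 1 mm per 8 N, at most 4 mm. The push of about 18 N is the whole force on the valve, pin included.
- stem_tip (a point): Centre of the tip of the valve stem, 85 mm above the bench. Stem 12 mm across, tapered to 7 mm over the last 5 mm. A pin flush in the tip is pushed up by the hidden air pressure (2.4 to 6.6 N) and yields when the gauge presses it. The rubber ring's top lies 25 to 38 mm below the tip: it differs each time and is not measured, so feel for it.
- stand: Fixed aluminium block 72 x 72 x 30 mm with an upright round hole 37 mm wide and 22 mm deep in its centre, in which the gauge stands. Origin: centre of its underside, on the bench; the hole's floor is 8 mm above it. When the gauge stands fully home its origin is 8 mm above the stand's origin.
- selector_base: Fixed grey base block of the selector lever, 70 x 50 x 25 mm. Origin: centre of its underside. Its x axis, which points roughly away from the robot (within 0.4 rad), is the direction in which the lever swings. The pivot lies 22 mm above the origin, along the base's y axis.
- selector (a joint): Angle of the selector lever in rad: 0 = fully over toward the robot (leaning 0.5 rad that way), 0.5 = upright, 1.0 = fully over away from the robot. It stays where it is left (about 0.8 N at the tip moves it). It starts near upright.
- selector_tip (a point): Centre of the black ball, 26 mm across, at the lever's end, 80 mm from the pivot; the shaft is 10 mm thick.
- beaker: Bystander: loose steel beaker, 70 mm across, 94 mm high; origin at the centre of its underside.
- cap_near: Bystander: loose black bottle cap, 37 mm across, 26 mm high; origin at the centre of its underside.
- marker: Bystander: loose white and black marker pen, 135 mm long (its y axis), 16 mm thick; origin under its middle.
There are look-alikes about, which are no part of the job. What is shaped like the valve but green is not meant.

How it is judged:
On the way:
1. the gauge is pressed squarely on the valve stem and fully home on its rubber ring with more than 13 N for 0.8 s, so that its rod comes out (contact force between gauge and valve above 13 N and horizontal distance between gauge and valve below 0.005 m and angle between gauge's own z axis and vertical below 0.1 rad and z of gauge in the frame of stem_tip below -0.023 m and value of joint rod above 0.003 m), for 0.8 s.
At the end, for the whole second after the job is handed in: Gauge upright (0.1 rad) and at rest in the stand's hole (axis within 6 mm, mouth within 3 mm of its floor), rod out; lever within 0.12 rad of its end away from the robot if the rod is out 11 mm or more, of its end toward the robot if less (within 1.5 mm of 11 mm either passes) (z of gauge in the frame of stand below 0.011 m and horizontal distance between gauge and stand below 0.006 m and angle between gauge's own z axis and vertical below 0.1 rad and linear speed of gauge below 0.02 m/s and value of joint rod above 0.003 m and ((value of joint rod below 0.0125 m and value of joint selector below 0.12 rad) or (value of joint rod above 0.0095 m and value of joint selector above 0.88 rad))); the robot touches nothing.
It fails at once if the gauge is pressed on the valve with more than 25 N (contact force between gauge and valve above 25 N).
It fails at once if the beaker, the cap or the marker is moved by more than 20 mm (distance of any of beaker, cap_near, marker from where it was at the start of the episode above 0.02 m).
It also fails if it takes over 72 s, if anything falls off the work surface, if the arm or the gripper's body presses on something with over 40 N, if the wrist force passes 120 N, or if a joint passes its speed limit or range.

## Working session

There is one attempt and no reset: what is moved stays moved. The work goes in short steps, Python scripts to look and compute and a shell command to move; the robot and the scene stay as the last step left them, time stands still between calls to the robot, and variables do not carry over. Pictures are saved under pics/ and viewed, at most 10 in all, crops included, and the job is handed in when it is done.

```bash
ls; mkdir -p pics
python3 - <<'E'
from station import *
import cv2,numpy as np
s=sense();print({k:np.round(v,3).tolist() for k,v in s.items()})
a=snapshot("scene");b=snapshot("top")
for n,i in(("scene",a),("top",b)):
    cv2.imwrite(f"pics/{n}0.png",cv2.cvtColor(i,cv2.COLOR_RGB2BGR))
    c=get_calibration(n);print(n,c["fx"],c["cx"],c["cy"],c["dist_coeffs"],np.round(c["world_to_cam"],3).tolist())
E
```

```text
pics
{'t': 0.0, 'q': [-1.467, 0.528, 1.434, -0.0, 1.181, -0.179], 'qd': [0.001, -0.0, 0.003, -0.0, 0.001, -0.0], 'tau': [-0.002, -44.236, -17.802, -0.0, 0.008, 0.0], 'tcp_pos': [0.174, -0.6, 0.404], 'tool_rot': [0.99, 0.141, 0.0, -0.001], 'force': [-1.1, -0.352, -0.013], 'ft_torque': [0.023, 0.012, -0.043], 'gripper_force': 0.0, 'finger_gap': 0.999}
scene 538.7988050377903 282.8621395000212 203.98973804012346 [-0.09859626  0.          0.          0.          0.        ] [[0.741, 0.671, -0.013, -0.246], [0.59, -0.66, -0.465, -0.327], [-0.321, 0.337, -0.885, 1.268], [0.0, 0.0, 0.0, 1.0]]
top 392.8819066517335 283.8086900770268 209.50372760029614 [-0.04964667  0.          0.          0.          0.        ] [[0.018, -1.0, 0.021, -0.164], [-0.987, -0.021, -0.161, 0.431], [0.162, -0.018, -0.987, 0.879], [0.0, 0.0, 0.0, 1.0]]
```

View pics/scene0.png

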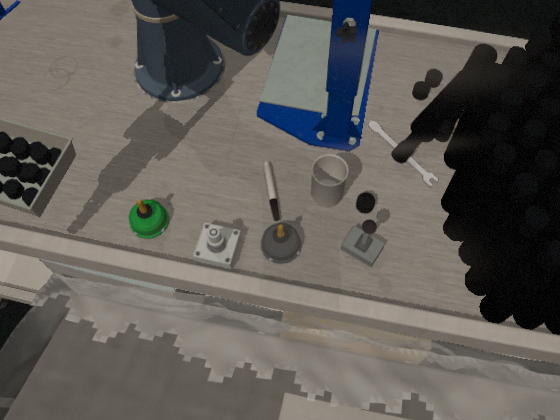

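View pics/top0.png

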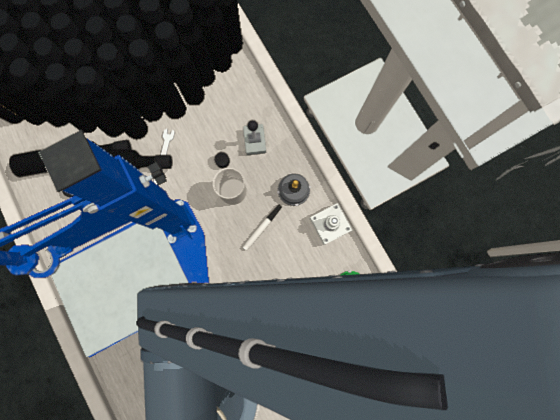

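Scene view: the gauge stands in the aluminium stand at (216,240), and the dark valve with its brass stem is at (281,240). The selector is at (365,245), the beaker at (328,182), the cap at (366,202) and the marker at (271,190). The green look-alike of the valve at (147,218) is not meant. In the top view the stand is at (331,223), the valve at (293,188), and the lever ball at (252,126).

```bash
cat > h.py <<'E'
from station import *
import cv2,numpy as np
def ray(c,uv):
    K=np.array([[c["fx"],0,c["cx"]],[0,c["fy"],c["cy"]],[0,0,1]])
    p=cv2.undistortPoints(np.array([[uv]],float),K,np.array(c["dist_coeffs"]))[0,0]
    T=np.array(c["world_to_cam"]);R=T[:3,:3]
    d=R.T@np.array([p[0],p[1],1]);return -R.T@T[:3,3],d/np.linalg.norm(d)
def plane(c,uv,z):
    o,d=ray(c,uv);return o+d*(z-o[2])/d[2]
def tri(obs):
    A=np.zeros((3,3));b=np.zeros(3);P=[]
    for c,uv in obs:
        o,d=ray(c,uv);M=np.eye(3)-np.outer(d,d);A+=M;b+=M@o;P.append((M,o))
    x=np.linalg.solve(A,b);return x,[float(np.linalg.norm(M@(x-o))) for M,o in P]
def proj(c,X):
    T=np.array(c["world_to_cam"]);K=np.array([[c["fx"],0,c["cx"]],[0,c["fy"],c["cy"]],[0,0,1]])
    return cv2.projectPoints(np.array([X],float),cv2.Rodrigues(T[:3,:3])[0],T[:3,3],K,np.array(c["dist_coeffs"]))[0][0,0]
def save(n,im,k=1): cv2.imwrite(f"pics/{n}.png",cv2.resize(cv2.cvtColor(im,cv2.COLOR_RGB2BGR),None,fx=k,fy=k,interpolation=cv2.INTER_CUBIC))
E
python3 - <<'E'
from h import *
s=get_calibration("scene");t=get_calibration("top");w=get_calibration("wrist")
for n,a,b,z in(("gaugetop",(215,230),(333,222),.08),("stemtip",(281,226),(295,184),.085),("ball",(369,227),(252,126),.1),("valvebase",(281,247),(293,190),.02),("beaker",(328,197),(229,188),.0),("beakertop",(329,168),(228,182),.094),("cap",(366,202),(221,160),.026),("mk1",(268,164),(246,247),.01),("mk2",(276,217),(278,207),.01)):
    x,e=tri([(s,a),(t,b)]);print(n,x.round(3),np.round(e,3),plane(s,a,z).round(3),plane(t,b,z).round(3))
T=np.array(w["world_to_cam"]);print(w["fx"],w["cx"],w["cy"],(-T[:3,:3].T@T[:3,3]).round(3),T[:3,:3].round(3).tolist())
im=cv2.imread("pics/scene0.png")[140:290,110:410];cv2.imwrite("pics/crop0.png",cv2.resize(im,None,fx=2.6,fy=2.6,interpolation=cv2.INTER_CUBIC))
E
```

```text
gaugetop [ 0.402 -0.263  0.077] [0.002 0.002] [ 0.405 -0.262  0.08 ] [ 0.401 -0.264  0.08 ]
stemtip [ 0.487 -0.177  0.078] [0.002 0.002] [ 0.49  -0.178  0.085] [ 0.484 -0.179  0.085]
ball [ 0.613 -0.079  0.098] [0. 0.] [ 0.613 -0.08   0.1  ] [ 0.612 -0.079  0.1  ]
valvebase [ 0.49  -0.179 -0.009] [0.001 0.001] [ 0.499 -0.189  0.02 ] [ 0.484 -0.177  0.02 ]
beaker [ 0.489 -0.025 -0.012] [0.006 0.006] [ 0.49  -0.037  0.   ] [ 0.49  -0.021  0.   ]
beakertop [ 0.482 -0.032  0.099] [0.001 0.001] [ 0.479 -0.03   0.094] [ 0.483 -0.03   0.094]
cap [ 0.557 -0.     0.012] [0. 0.] [ 0.561 -0.007  0.026] [ 0.553 -0.003  0.026]
mk1 [ 0.348 -0.067  0.011] [0.002 0.002] [ 0.349 -0.064  0.01 ] [ 0.347 -0.068  0.01 ]
mk2 [ 0.444 -0.143  0.007] [0.001 0.001] [ 0.445 -0.144  0.01 ] [ 0.444 -0.142  0.01 ]
297.37495438916915 271.82123997349566 202.71704996729494 [ 0.241 -0.581  0.372] [[0.279, -0.96, -0.001], [-0.924, -0.268, 0.274], [-0.263, -0.075, -0.962]]
```

View pics/crop0.png

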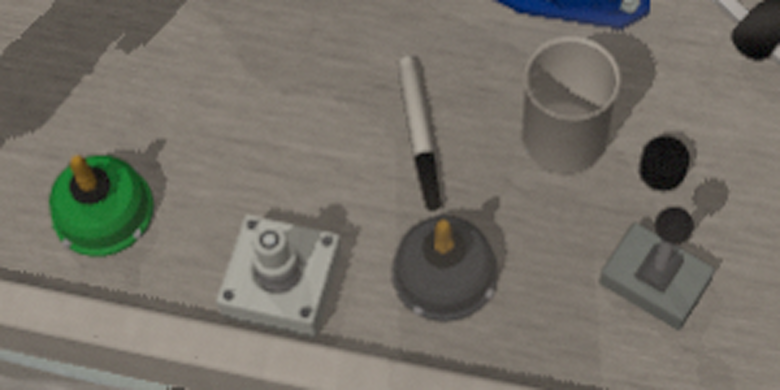

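The crop confirms it. The gauge stands in the stand at crop (270,258) and the dark valve with its brass stem is at (443,265). The green one at (85,200) is the decoy, and the selector is at (660,260). I'll move above the gauge and measure with the wrist camera from two places.

```bash
python3 -m jog '{"linear":[[28,42,0],[28,42,0],[28,42,0],[28,42,0],[28,42,0],[28,42,0],[28,42,0],[28,42,0],[0,0,0],[0,0,0]],"turn":[0,0,0,0,0,0,0,0,0,0]}' 1 60
python3 - <<'E'
from h import *
import pickle
c=get_calibration("wrist");im=snapshot("wrist");pickle.dump((c,im),open("w1.pkl","wb"));save("w1",im)
for n,X in(("gauge",(.402,-.263,.08)),("valve",(.487,-.177,.085)),("ball",(.613,-.079,.098))):print(n,proj(c,X).round(0))
E
python3 -m jog '{"linear":[[40,40,0],[40,40,0],[0,0,0],[0,0,0]],"turn":[0,0,0,0]}'
python3 - <<'E'
from h import *
import pickle
c=get_calibration("wrist");im=snapshot("wrist");pickle.dump((c,im),open("w2.pkl","wb"));save("w2",im)
for n,X in(("gauge",(.402,-.263,.08)),("valve",(.487,-.177,.085)),("ball",(.613,-.079,.098))):print(n,proj(c,X).round(0))
E
```

```text
t: 1.35
tcp_pos: [0.3984, -0.2643, 0.4046]
tool_rot: [0.99, 0.141, -0.0, 0.0]
force: [-0.3, -0.3, -0.1]
finger_gap: 1.001
gripper_force: 0.0
gauge [271. 185.]
valve [206.  71.]
ball [ 108. -153.]
t: 1.9
tcp_pos: [0.478, -0.1852, 0.4044]
tool_rot: [0.99, 0.14, -0.0, 0.0]
force: [-0.3, -0.5, 0.1]
finger_gap: 0.995
gripper_force: 0.0
gauge [320. 273.]
valve [266. 179.]
ball [192.   2.]
```

View pics/w1.png

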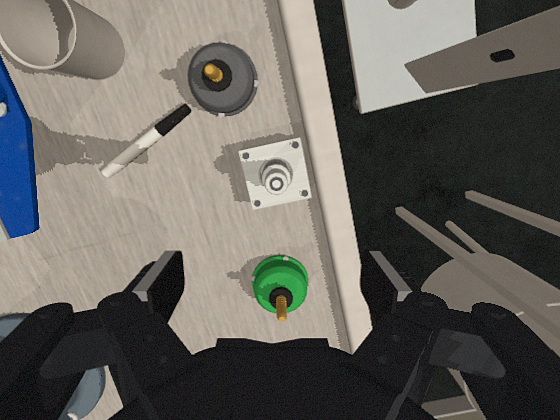

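View pics/w2.png

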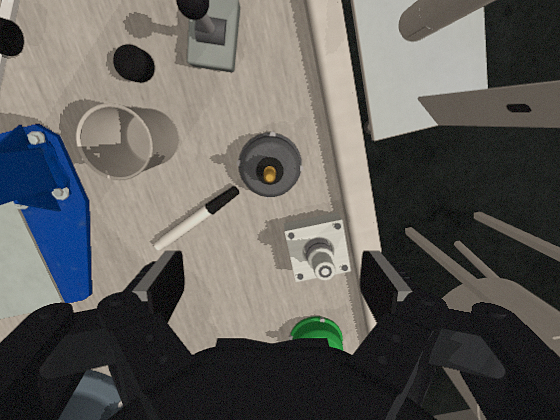

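w1 shows the gauge top at (276,183), the stand bolts around it, the dark valve's stem tip at about (209,70), and the green decoy at (281,290). In w2 the gauge top is at (324,271) and the stem tip at about (269,176). Next I'll refine these with masks.

Run:
```python
from h import *
import pickle
(c1,i1),(c2,i2)=[pickle.load(open(f"w{k}.pkl","rb")) for k in(1,2)]
def ringc(im,u,v,r=7):
    # rod: bright disc inside a dark ring at the gauge top
    g=cv2.cvtColor(im,cv2.COLOR_RGB2GRAY);k=8
    G=cv2.resize(g[v-14:v+15,u-14:u+15],None,fx=k,fy=k,interpolation=cv2.INTER_CUBIC)
    best=None
    th=cv2.adaptiveThreshold(G,255,cv2.ADAPTIVE_THRESH_MEAN_C,cv2.THRESH_BINARY,101,0)
    n,l,st,ce=cv2.connectedComponentsWithStats(th)
    return [( (ce[j]/k+(u-14,v-14)-.44).round(1).tolist(), int(st[j,4]/64), (st[j,2:4]/k).tolist()) for j in range(1,n) if st[j,4]>5*64 and st[j,4]<200*64]
print(ringc(i1,276,183));print(ringc(i2,324,271))
for im,(u,v) in((i1,(209,70)),(i2,(269,176))):
    h=cv2.cvtColor(im,cv2.COLOR_RGB2HSV);m=cv2.inRange(h,(8,120,60),(35,255,255));z=np.zeros_like(m);z[v-25:v+25,u-25:u+25]=m[v-25:v+25,u-25:u+25]
    ys,xs=np.nonzero(z);print("brass",xs.min(),xs.max(),ys.min(),ys.max(),xs.mean(),ys.mean(),cv2.minAreaRect(np.c_[xs,ys].astype(np.float32)))
A=np.hstack([cv2.resize(i[v-25:v+25,u-25:u+25],(390,390),interpolation=cv2.INTER_CUBIC) for i,u,v in((i1,276,183),(i2,324,271))])
save("z1",np.vstack([A[:, :]][:1])) if 0 else None
B=np.hstack([cv2.resize(i[v-25:v+25,u-25:u+25],(390,390),interpolation=cv2.INTER_CUBIC) for i,u,v in((i1,209,70),(i2,269,176))])
save("z1",cv2.resize(np.vstack([A,B]),(600,600)))
```

```text
[([264.9, 173.5], 42, [9.375, 12.375]), ([275.9, 183.5], 50, [8.5, 7.875])]
[([324.8, 271.3], 39, [7.875, 7.0]), ([336.4, 283.6], 11, [3.875, 4.375]), ([316.0, 284.5], 9, [6.0, 2.375])]
brass 204 222 63 81 212.90196078431373 72.23137254901961 ((212.84613037109375, 72.23076629638672), (21.0786075592041, 13.867505073547363), 33.6900634765625)
brass 263 275 166 182 269.29378531073445 173.7909604519774 ((269.0, 174.0), (16.0, 12.0), 90.0)
```

View pics/z1.png

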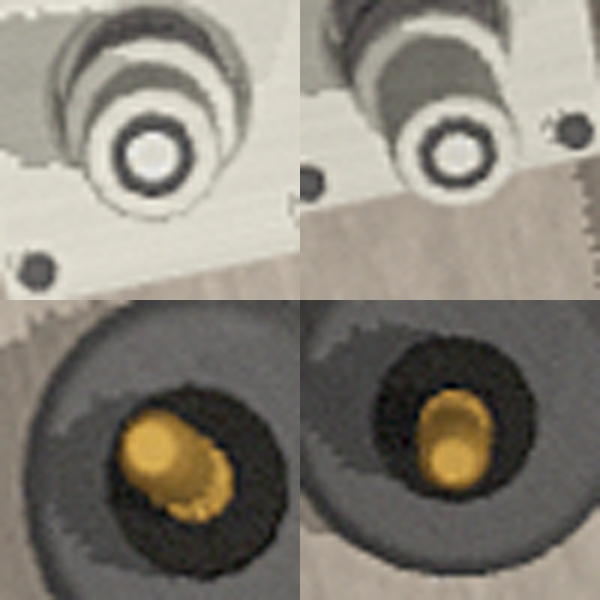

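The crops show the white rod disc at w1 (275.9,183.5) and w2 (324.8,271.3), and the bright stem-tip disc at w1 (209.1,69.3) and w2 (269.2,177.4).

Run:
```python
from h import *
import pickle
(c1,i1),(c2,i2)=[pickle.load(open(f"w{k}.pkl","rb")) for k in(1,2)]
for n,a,b,z in(("gauge",(275.9,183.5),(324.8,271.3),.08),("tip",(209.1,69.3),(269.2,177.4),.085)):
    x,e=tri([(c1,a),(c2,b)]);print(n,x.round(4),np.round(e,4),plane(c1,a,z).round(4),plane(c2,b,z).round(4))
for c,B in((c1,[(246,156),(296,146),(308,194),(257,203)]),(c2,[(292,236),(337,226),(346,268),(299,276)])):
    print("stand",np.mean([plane(c,b,.03) for b in B],0).round(4))
```

```text
gauge [ 0.4051 -0.2669  0.0804] [0. 0.] [ 0.405 -0.267  0.08 ] [ 0.4049 -0.267   0.08  ]
tip [ 0.4894 -0.1795  0.0842] [0.0001 0.0001] [ 0.4893 -0.1797  0.085 ] [ 0.4895 -0.1794  0.085 ]
stand [ 0.4045 -0.2689  0.03  ]
stand [ 0.4046 -0.2678  0.03  ]
```

```bash
python3 -m jog '{"linear":[[-25,-27,0],[-25,-27,0],[-23,-28,0],[0,0,-40],[0,0,-40],[0,0,-40],[0,0,-30],[0,0,-20],[0,0,-4],[0,0,0],[0,0,0]],"turn":[0,0,0,0,0,0,0,0,0,0,0]}'
```

```text
t: 3.32
tcp_pos: [0.4054, -0.2667, 0.2316]
tool_rot: [0.99, 0.141, 0.001, 0.001]
force: [0.7, -0.2, -0.2]
finger_gap: 1.003
gripper_force: 0.0
```

```bash
python3 -m jog '{"linear":[[0,0,0],[0,0,0],[0,0,0],[0,0,0],[0,0,0],[0,0,0],[0,0,0],[0,0,0]],"turn":[0,0,0,0,0,0,0,0]}' 0 80; python3 -m jog '{"linear":[[0,0,15],[0,0,30],[0,0,35],[0,0,35],[0,0,15],[0,0,0],[0,0,0]],"turn":[0,0,0,0,0,0,0]}'
python3 - <<'E'
from h import *
c=get_calibration("wrist");im=snapshot("wrist");save("w3",im)
import pickle;pickle.dump((c,im),open("w3.pkl","wb"))
E
```

```text
t: 4.32
tcp_pos: [0.4056, -0.2662, 0.2311]
tool_rot: [0.99, 0.141, 0.0, 0.0]
force: [-0.6, 0.2, 5.1]
finger_gap: 0.24
gripper_force: 78.1
t: 5.2
tcp_pos: [0.405, -0.2657, 0.3602]
tool_rot: [0.99, 0.141, -0.0, -0.001]
force: [-0.2, 0.3, -1.1]
finger_gap: 0.247
gripper_force: 78.6
```

View pics/w3.png

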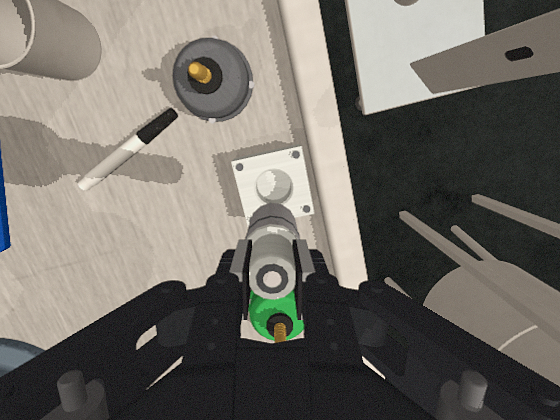

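The gauge is held, with its rod disc at about (271,279), and the stand's hole at (273,185) is empty. Next I'll work out the axis offset from this view.

Run:
```python
from h import *
import pickle
c,im=pickle.load(open("w3.pkl","rb"));s=sense();p=np.array(s["tcp_pos"]);print(p.round(4))
g=cv2.cvtColor(im,cv2.COLOR_RGB2GRAY);k=8;u,v=271,279
G=cv2.resize(g[v-16:v+17,u-16:u+17],None,fx=k,fy=k,interpolation=cv2.INTER_CUBIC)
th=cv2.adaptiveThreshold(G,255,cv2.ADAPTIVE_THRESH_MEAN_C,cv2.THRESH_BINARY_INV,161,0)
th2=cv2.bitwise_not(th);n,l,st,ce=cv2.connectedComponentsWithStats(th2)
for j in range(1,n):
    if st[j,4]>20*64:
        q=ce[j]/k+(u-16,v-16)-.44;print(q.round(1),st[j,4]//64,st[j,2:4]/k,(plane(c,q,p[2]-.151)-p).round(4)*1000)
print("tcp axis px",proj(c,p-[0,0,.151]))
```

```text
[ 0.4051 -0.2658  0.3599]
[269.7 280.4] 307 [33. 33.] [  -2.     0.6 -151. ]
[271.8 278.8] 235 [18.625 16.5  ] [-9.00e-01 -1.00e-01 -1.51e+02]
tcp axis px [272.14033774 276.98499145]
```

```bash
python3 -m jog '{"linear":[[20,20,0],[30,31,0],[25,26,0],[10,10,0],[0,0,-15],[0,0,-15],[0,0,-8],[0,0,0],[0,0,0],[0,0,0]],"turn":[0,0,0,0,0,0,0,0,0,0]}'
```

```text
t: 6.5
tcp_pos: [0.4905, -0.1794, 0.3232]
tool_rot: [0.99, 0.141, 0.0, 0.0]
force: [-0.3, 0.2, -1.7]
finger_gap: 0.241
gripper_force: 78.6
```

```bash
python3 -m jog '{"linear":[[0,0,-5],[0,0,-5],[0,0,-3],[0,0,-3],[0,0,-2],[0,0,-2],[0,0,0],[0,0,0]],"turn":[0,0,0,0,0,0,0,0]}'; python3 -m jog '{"linear":[[0,0,-2],[0,0,-2],[0,0,-2],[0,0,-2],[0,0,0],[0,0,0]],"turn":[0,0,0,0,0,0]}'
```

```text
t: 7.5
tcp_pos: [0.4905, -0.1792, 0.3028]
tool_rot: [0.99, 0.141, 0.0, 0.0]
force: [-0.1, -0.7, -2.2]
finger_gap: 0.245
gripper_force: 78.6
t: 8.25
tcp_pos: [0.4905, -0.1792, 0.2948]
tool_rot: [0.99, 0.141, 0.0, 0.0]
force: [-0.4, -0.8, 1.4]
finger_gap: 0.244
gripper_force: 78.9
```

```bash
python3 -m jog '{"linear":[[0,0,-2],[0,0,-2],[0,0,-2],[0,0,-1],[0,0,0],[0,0,0]],"turn":[0,0,0,0,0,0]}'; python3 -m jog '{"linear":[[0,0,-1],[0,0,-1],[0,0,-1],[0,0,0]],"turn":[0,0,0,0]}';python3 -m jog '{"linear":[[0,0,-1],[0,0,-1],[0,0,-1],[0,0,0]],"turn":[0,0,0,0]}'
```

```text
t: 9.0
tcp_pos: [0.4905, -0.1792, 0.2877]
tool_rot: [0.99, 0.141, 0.0, 0.0]
force: [1.1, -0.9, 1.2]
finger_gap: 0.241
gripper_force: 78.9
t: 9.5
tcp_pos: [0.4905, -0.1792, 0.2846]
tool_rot: [0.99, 0.141, 0.0, 0.0]
force: [0.0, 0.1, 1.7]
finger_gap: 0.241
gripper_force: 78.9
t: 10.0
tcp_pos: [0.4905, -0.1792, 0.2816]
tool_rot: [0.99, 0.141, 0.0, 0.0]
force: [1.0, -0.5, 1.9]
finger_gap: 0.241
gripper_force: 78.9
```

```bash
python3 -m jog '{"linear":[[0,0,-1],[0,0,-1],[0,0,0]],"turn":[0,0,0]}';python3 -m jog '{"linear":[[0,0,-1],[0,0,-1],[0,0,0]],"turn":[0,0,0]}'
```

```text
t: 10.38
tcp_pos: [0.4905, -0.1792, 0.2797]
tool_rot: [0.99, 0.141, 0.0, 0.0]
force: [1.6, -0.9, 1.9]
finger_gap: 0.242
gripper_force: 78.9
t: 10.75
tcp_pos: [0.4905, -0.1792, 0.2776]
tool_rot: [0.99, 0.141, -0.0, -0.0]
force: [0.8, -1.4, 1.2]
finger_gap: 0.241
gripper_force: 78.9
```

```bash
python3 -m jog '{"linear":[[0,0,-1],[0,0,-0.5],[0,0,0]],"turn":[0,0,0]}'
```

```text
t: 11.12
tcp_pos: [0.4904, -0.1792, 0.2762]
tool_rot: [0.99, 0.141, 0.0, 0.0]
force: [0.6, -1.6, 1.2]
finger_gap: 0.243
gripper_force: 78.9
```

```bash
python3 -m jog '{"linear":[[0,0,-0.8],[0,0,-0.7],[0,0,0]],"turn":[0,0,0]}'
```

```text
t: 11.5
tcp_pos: [0.4904, -0.1792, 0.2746]
tool_rot: [0.99, 0.141, 0.0, -0.0]
force: [0.6, -1.8, 3.3]
finger_gap: 0.244
gripper_force: 78.9
```

```bash
python3 -m jog '{"linear":[[0,0,-0.8],[0,0,-0.7],[0,0,0]],"turn":[0,0,0]}'
```

```text
t: 11.88
tcp_pos: [0.4904, -0.1791, 0.2732]
tool_rot: [0.99, 0.141, -0.0, -0.0]
force: [1.7, -0.8, 1.7]
finger_gap: 0.242
gripper_force: 78.9
```

```bash
python3 -m jog '{"linear":[[0,0,-0.5],[0,0,-0.5],[0,0,0]],"turn":[0,0,0]}'
```

```text
t: 12.25
tcp_pos: [0.4905, -0.1791, 0.2724]
tool_rot: [0.99, 0.141, 0.0, 0.0]
force: [-0.0, -1.8, 4.1]
finger_gap: 0.242
gripper_force: 79.0
```

```bash
python3 -m jog '{"linear":[[0,0,-0.5],[0,0,-0.5],[0,0,0]],"turn":[0,0,0]}'
```

```text
t: 12.62
tcp_pos: [0.4905, -0.1791, 0.2718]
tool_rot: [0.99, 0.141, 0.0, 0.0]
force: [0.1, -0.2, 9.1]
finger_gap: 0.247
gripper_force: 79.4
```

```bash
python3 -m jog '{"linear":[[0,0,-0.4],[0,0,-0.3],[0,0,0]],"turn":[0,0,0]}'
```

```text
t: 13.0
tcp_pos: [0.4905, -0.1791, 0.2715]
tool_rot: [0.99, 0.141, 0.0, 0.0]
force: [-0.8, -0.3, 10.7]
finger_gap: 0.24
gripper_force: 79.8
```

```bash
python3 -m jog '{"linear":[[0,0,-0.4],[0,0,-0.4],[0,0,0],[0,0,0]],"turn":[0,0,0,0]}'
python3 - <<'E'
from station import *
print(sense()["force"])
E
```

```text
t: 13.5
tcp_pos: [0.4905, -0.1791, 0.2711]
tool_rot: [0.99, 0.141, 0.0, 0.0]
force: [-0.9, 0.3, 13.4]
finger_gap: 0.239
gripper_force: 80.3
[-0.94159819  0.34256074 13.43768624]
```

```bash
python3 -m jog '{"linear":[[0,0,-0.4],[0,0,-0.4],[0,0,0],[0,0,0],[0,0,0]],"turn":[0,0,0,0,0]}'
```

```text
t: 14.12
tcp_pos: [0.4906, -0.1791, 0.2707]
tool_rot: [0.99, 0.141, 0.001, 0.0]
force: [-0.9, 0.1, 17.2]
finger_gap: 0.246
gripper_force: 80.6
```

```bash
python3 -m jog '{"linear":[[0,0,0],[0,0,0],[0,0,0],[0,0,0]],"turn":[0,0,0,0]}'; python3 -m jog '{"linear":[[0,0,0],[0,0,0],[0,0,0],[0,0,0]],"turn":[0,0,0,0]}';python3 -m jog '{"linear":[[0,0,0],[0,0,0],[0,0,0]],"turn":[0,0,0]}'
```

```text
t: 14.62
tcp_pos: [0.4906, -0.1791, 0.2707]
tool_rot: [0.99, 0.141, 0.001, 0.0]
force: [-0.8, -0.2, 16.0]
finger_gap: 0.241
gripper_force: 80.6
t: 15.12
tcp_pos: [0.4906, -0.1791, 0.2707]
tool_rot: [0.99, 0.141, 0.001, 0.0]
force: [-0.4, 0.4, 16.9]
finger_gap: 0.243
gripper_force: 80.6
t: 15.5
tcp_pos: [0.4906, -0.1791, 0.2707]
tool_rot: [0.99, 0.141, 0.001, 0.0]
force: [-0.7, 0.6, 16.8]
finger_gap: 0.239
gripper_force: 80.6
```

```bash
python3 -m jog '{"linear":[[0,0,2],[0,0,4],[0,0,8],[0,0,14],[0,0,20],[0,0,20],[0,0,15],[0,0,8],[0,0,0],[0,0,0]],"turn":[0,0,0,0,0,0,0,0,0,0]}'; python3 -m jog '{"linear":[[-15,-15,0],[-25,-26,0],[-25,-26,0],[-15,-15,0],[-5,-6,0],[0,0,0],[0,0,0],[0,0,0]],"turn":[0,0,0,0,0,0,0,0]}'
python3 - <<'E'
from h import *
import pickle
s=sense();c=get_calibration("wrist");im=snapshot("wrist");pickle.dump((c,im,s),open("w4.pkl","wb"))
save("w4",im[180:330,190:360],4)
print(s["tcp_pos"])
E
```

```text
t: 16.75
tcp_pos: [0.4901, -0.179, 0.3593]
tool_rot: [0.99, 0.141, -0.001, -0.001]
force: [-0.4, 0.4, -1.2]
finger_gap: 0.243
gripper_force: 78.8
t: 17.75
tcp_pos: [0.4059, -0.2666, 0.3599]
tool_rot: [0.99, 0.142, 0.0, -0.0]
force: [-0.1, 0.2, -0.6]
finger_gap: 0.246
gripper_force: 78.8
[ 0.40588006 -0.26655421  0.35985641]
```

View pics/w4.png

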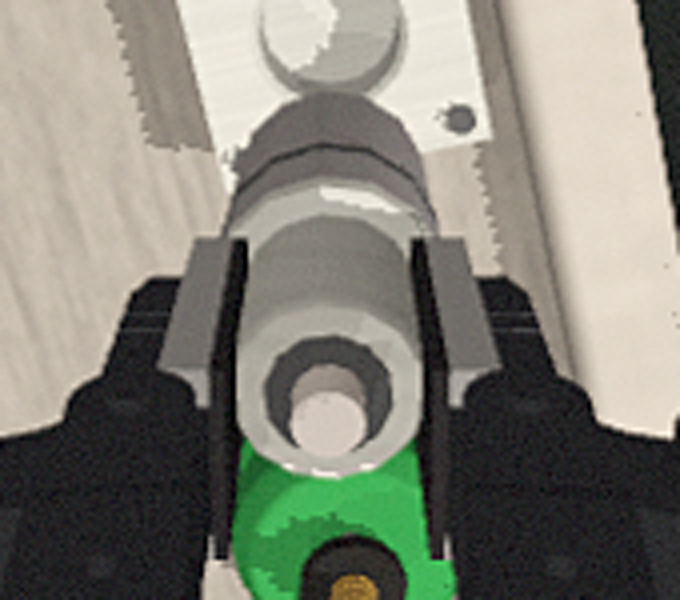

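The gauge is held above its stand and the rod is out. Its tip is at crop (327,424), which is (271.4,285.6) in the full picture. The barrel top's centre is at about (271.6,278.4), and no dark ring shows. Next I'll work out the length and the position over the stand.

Run:
```python
from h import *
import pickle
c,im,s=pickle.load(open("w4.pkl","rb"));p=np.array(s["tcp_pos"])
ax=plane(c,(271.6,278.6),p[2]-.151)
for h in np.arange(0,.020,.002): print(round(h,3),proj(c,ax+[0,0,h]).round(1))
print("gauge-tcp",((ax-p)*1000).round(1))
x=[];K=None
# hole rim & stand: bright block top
g=cv2.cvtColor(im,cv2.COLOR_RGB2GRAY)
print("stand centre px (est .4046,-.2678)",proj(c,(.4046,-.2678,.03)))
```

```text
0.0 [271.6 278.6]
0.002 [271.6 280.9]
0.004 [271.6 283.3]
0.006 [271.6 285.8]
0.008 [271.6 288.4]
0.01 [271.6 291. ]
0.012 [271.6 293.7]
0.014 [271.6 296.5]
0.016 [271.6 299.4]
0.018 [271.6 302.4]
gauge-tcp [-5.00e-01 -1.00e-01 -1.51e+02]
stand centre px (est .4046,-.2678) [272.51842795 189.34003268]
```

The rod stands out about 6 mm with no ring showing, so the lever goes toward the robot. First I'll put the gauge back.

```bash
python3 -m jog '{"linear":[[-0.5,-0.7,-20],[0,0,-35],[0,0,-25],[0,0,-14],[0,0,-5],[0,0,0],[0,0,0]],"turn":[0,0,0,0,0,0,0]}';python3 -m jog '{"linear":[[0,0,-5],[0,0,-5],[0,0,-5],[0,0,-5],[0,0,-3],[0,0,-2],[0,0,0],[0,0,0]],"turn":[0,0,0,0,0,0,0,0]}'
```

```text
t: 18.68
tcp_pos: [0.4052, -0.2681, 0.2617]
tool_rot: [0.99, 0.141, 0.001, 0.001]
force: [-0.7, 0.4, -1.0]
finger_gap: 0.245
gripper_force: 78.8
t: 19.68
tcp_pos: [0.405, -0.2679, 0.236]
tool_rot: [0.99, 0.141, 0.0, 0.0]
force: [-0.4, -0.3, -0.5]
finger_gap: 0.244
gripper_force: 78.8
```

In the hole with no side force; 5 mm remains. I'll feel for the floor.

```bash
python3 -m jog '{"linear":[[0,0,-1.5],[0,0,-1],[0,0,-1],[0,0,0],[0,0,0]],"turn":[0,0,0,0,0]}'
```

```text
t: 20.3
tcp_pos: [0.4049, -0.2678, 0.2324]
tool_rot: [0.99, 0.141, -0.0, 0.0]
force: [1.2, 0.7, -1.4]
finger_gap: 0.241
gripper_force: 78.8
```

```bash
python3 -m jog '{"linear":[[0,0,-1],[0,0,-0.5],[0,0,0],[0,0,0]],"turn":[0,0,0,0]}'
```

```text
t: 20.8
tcp_pos: [0.405, -0.2678, 0.2312]
tool_rot: [0.99, 0.141, 0.0, 0.0]
force: [-0.9, -0.5, 3.5]
finger_gap: 0.245
gripper_force: 79.1
```

```bash
python3 -m jog '{"linear":[[0,0,0],[0,0,0],[0,0,0],[0,0,0],[0,0,0],[0,0,0]],"turn":[0,0,0,0,0,0]}' 1; python3 -m jog '{"linear":[[0,0,5],[0,0,20],[0,0,40],[0,0,50],[0,0,40],[0,0,15],[0,0,0],[0,0,0]],"turn":[0,0,0,0,0,0,0,0]}'; python3 -m jog '{"linear":[[45,40,0],[45,40,0],[45,40,0],[35,35,0],[0,0,0],[0,0,0]],"turn":[0,0,0,0,0,0]}' 0
python3 - <<'E'
from h import *
import pickle
s=sense();c=get_calibration("wrist");im=snapshot("wrist");pickle.dump((c,im,s),open("w5.pkl","wb"))
save("w5",im)
for n,X in(("ball",(.613,-.079,.098)),("rodtop",(.405,-.267,.087))):print(n,proj(c,X).round(0))
E
```

```text
t: 21.55
tcp_pos: [0.4049, -0.2678, 0.2309]
tool_rot: [0.99, 0.141, 0.0, 0.0]
force: [0.4, -0.1, -0.5]
finger_gap: 0.999
gripper_force: 0.0
t: 22.55
tcp_pos: [0.4046, -0.2675, 0.4003]
tool_rot: [0.99, 0.141, -0.0, -0.001]
force: [-0.0, 0.5, -0.2]
finger_gap: 1.0
gripper_force: 0.0
t: 23.3
tcp_pos: [0.5744, -0.1128, 0.3994]
tool_rot: [0.99, 0.141, -0.002, -0.001]
force: [-0.8, 0.4, -0.2]
finger_gap: 0.001
gripper_force: 0.0
ball [248. 143.]
rodtop [359. 363.]
```

View pics/w5.png

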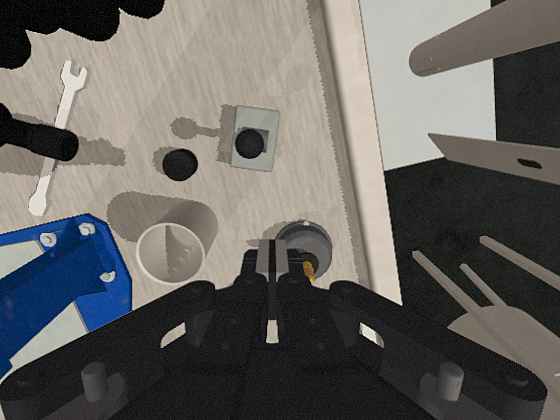

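The lever ball is at (249,143). The base block's top corners are at about (238,105), (280,111), (273,172) and (232,167), with the cap at (180,164) and the beaker at (170,252) clear. The gripper hides the gauge here, so I'll check it in the other cameras.

Run:
```python
from h import *
import pickle
c,im,s=pickle.load(open("w5.pkl","rb"))
C=np.array([plane(c,q,.025) for q in((238,105),(280,111),(273,172),(232,167))]);print(C.round(3))
print("centre",C.mean(0).round(4),"xdir deg",[np.degrees(np.arctan2(*(a-b)[1::-1])).round(1) for a,b in((C[0],C[3]),(C[1],C[2]))],"lens",np.linalg.norm(C-np.roll(C,1,0),axis=1).round(3))
g=cv2.cvtColor(im,cv2.COLOR_RGB2GRAY);m=np.zeros_like(g);m[120:165,230:270]=(g<45)[120:165,230:270]*255
n,l,st,ce=cv2.connectedComponentsWithStats(m);j=1+st[1:,4].argmax();print("ball",ce[j],st[j],plane(c,ce[j],.1).round(4))
for n in("scene","top"):
    I=snapshot(n);cc=get_calibration(n);save(n+"1",I)
    print(n,proj(cc,(.405,-.267,.087)).round(0))
S=cv2.cvtColor(cv2.imread("pics/scene1.png"),cv2.COLOR_BGR2RGB)[190:280,170:410];save("scene1c",S,3.3)
```

```text
[[ 0.642 -0.054  0.025]
 [ 0.649 -0.1    0.025]
 [ 0.582 -0.112  0.025]
 [ 0.574 -0.064  0.025]]
centre [ 0.6118 -0.0825  0.025 ] xdir deg [np.float64(8.6), np.float64(9.8)] lens [0.069 0.047 0.068 0.048]
ball [249.13225806 143.44354839] [235 129  29  30 620] [ 0.6133 -0.0802  0.1   ]
scene [213. 230.]
top [335. 220.]
```

View pics/scene1c.png

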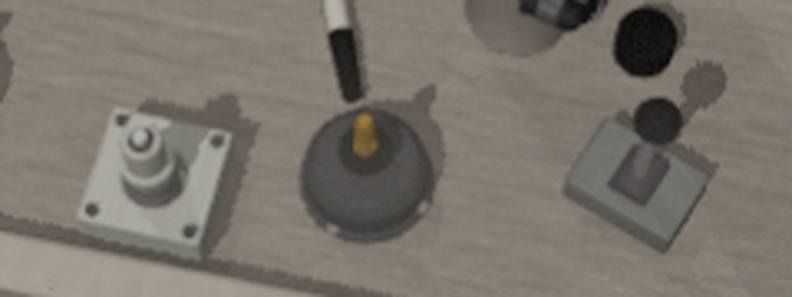

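The gauge stands upright in its stand at crop (140,160) with the rod slightly out. The lever is still upright, with its ball at (658,118). The base's x axis is turned 9°, so I'll go to the far side of the ball and push it back toward the robot.

```bash
python3 -m jog '{"linear":[[40,20,0],[38,19,0],[0,0,-40],[0,0,-50],[0,0,-40],[0,0,-16],[0,0,0],[0,0,0]],"turn":[0,0,0,0,0,0,0,0]}'; python3 -m jog '{"linear":[[-8,-1.3,0],[-10,-1.6,0],[-10,-1.6,0],[-8,-1.3,0],[-6,-1,0],[0,0,0]],"turn":[0,0,0,0,0,0]}'
```

```text
t: 24.45
tcp_pos: [0.6537, -0.0744, 0.2568]
tool_rot: [0.99, 0.141, 0.002, 0.001]
force: [-0.4, 0.9, 0.3]
finger_gap: -0.002
gripper_force: 0.0
t: 25.2
tcp_pos: [0.6103, -0.0808, 0.2548]
tool_rot: [0.99, 0.141, -0.001, -0.0]
force: [0.8, -0.1, -0.2]
finger_gap: 0.001
gripper_force: 0.0
```

```bash
python3 -m jog '{"linear":[[-4,-0.6,0],[-4,-0.6,0],[-2,-0.3,0],[0,0,0],[0,0,0]],"turn":[0,0,0,0,0]}'
```

```text
t: 25.82
tcp_pos: [0.6008, -0.0821, 0.2549]
tool_rot: [0.99, 0.141, -0.0, -0.0]
force: [-0.0, 0.4, 0.2]
finger_gap: 0.003
gripper_force: 0.0
```

```bash
python3 -m jog '{"linear":[[-2,-0.3,0],[-1,-0.2,0],[0,0,0],[0,0,0]],"turn":[0,0,0,0]}'
```

```text
t: 26.32
tcp_pos: [0.5979, -0.0827, 0.2549]
tool_rot: [0.99, 0.141, -0.0, -0.0]
force: [0.1, -0.2, -0.2]
finger_gap: -0.004
gripper_force: 0.3
```

```bash
cat > ball.py <<'E'
from h import *
for n in("scene","top"):
    c=get_calibration(n);im=snapshot(n);g=cv2.cvtColor(im,cv2.COLOR_RGB2GRAY)
    u0,v0=proj(c,(.595,-.083,.095)).astype(int);r=26
    m=((g<40)*255).astype(np.uint8);z=np.zeros_like(m);z[v0-r:v0+r,u0-r:u0+r]=m[v0-r:v0+r,u0-r:u0+r]
    k,l,st,ce=cv2.connectedComponentsWithStats(z)
    for j in range(1,k):
        if st[j,4]>40: print(n,ce[j].round(1),st[j].tolist(),plane(c,ce[j],.095).round(3))
    for a in(0,.5,1.): 
        L=.08*np.sin(a-.5);print("  sel",a,proj(c,(.6118+.987*L,-.0825+.16*L,.022+.08*np.cos(a-.5))).round(1))
E
python3 ball.py
```

```text
scene [363.9 208.4] [343, 197, 42, 32, 750] [ 0.582 -0.054  0.095]
  sel 0 [348.4 218.9]
  sel 0.5 [367.6 226.9]
  sel 1.0 [385.8 239.8]
top [263.5 124. ] [254, 116, 25, 17, 124] [ 0.62  -0.105  0.095]
  sel 0 [255.7 143.5]
  sel 0.5 [253.3 125.8]
  sel 1.0 [251.4 111.7]
```

```bash
python3 -m jog '{"linear":[[-2,-0.3,0],[-1,-0.2,0],[0,0,0],[0,0,0]],"turn":[0,0,0,0]}'
```

```text
t: 26.92
tcp_pos: [0.5965, -0.0829, 0.2551]
tool_rot: [0.99, 0.14, 0.003, 0.0]
force: [5.8, 2.9, -4.1]
finger_gap: 0.001
gripper_force: 3.3
```

```bash
python3 -m jog '{"linear":[[-2,-0.3,0],[-1,-0.2,0],[0,0,0],[0,0,0]],"turn":[0,0,0,0]}'
```

```text
t: 27.42
tcp_pos: [0.5953, -0.0831, 0.2553]
tool_rot: [0.99, 0.14, 0.006, 0.001]
force: [11.0, 4.4, -7.7]
finger_gap: 0.0
gripper_force: 6.2
```

```bash
python3 -m jog '{"linear":[[-2,-0.3,0],[-1,-0.2,0],[0,0,0],[0,0,0]],"turn":[0,0,0,0]}'
```

```text
t: 27.92
tcp_pos: [0.5941, -0.0833, 0.2554]
tool_rot: [0.99, 0.139, 0.009, 0.001]
force: [17.0, 8.1, -10.0]
finger_gap: -0.004
gripper_force: 9.1
```

The lever is at its stop: the force rises stiffly where the geometry puts the end. I'll back off, lift clear and check.

```bash
python3 -m jog '{"linear":[[10,1.6,0],[20,3.2,0],[20,3.2,10],[0,0,40],[0,0,50],[0,0,50],[-50,-50,0],[-50,-60,0],[0,-60,0],[0,-60,0],[0,0,0],[0,0,0]],"turn":[0,0,0,0,0,0,0,0,0,0,0,0]}'; python3 ball.py
python3 - <<'E'
from h import *
a=cv2.imread("pics/scene1.png");b=cv2.cvtColor(snapshot("scene"),cv2.COLOR_RGB2BGR);s0=cv2.imread("pics/scene0.png")
for n,(u,v) in dict(gauge=(216,240),beaker=(328,182),cap=(366,202),marker=(271,190)).items():
    r=20;print(n,*[cv2.absdiff(b,x)[v-r:v+r,u-r:u+r].mean().round(1) for x in(s0,a)])
E
```

```text
t: 29.42
tcp_pos: [0.554, -0.2882, 0.4044]
tool_rot: [0.99, 0.14, -0.001, -0.001]
force: [0.1, 1.2, -0.8]
finger_gap: -0.002
gripper_force: 0.0
scene [365.1 203.8] [357, 197, 18, 16, 250] [ 0.578 -0.046  0.095]
scene [349.1 217. ] [343, 212, 13, 12, 109] [ 0.573 -0.086  0.095]
  sel 0 [348.4 218.9]
  sel 0.5 [367.6 226.9]
  sel 1.0 [385.8 239.8]
  sel 0 [255.7 143.5]
  sel 0.5 [253.3 125.8]
  sel 1.0 [251.4 111.7]
gauge 15.0 11.2
beaker 17.4 20.1
cap 20.4 23.2
marker 55.9 63.3
```

The ball is at (0.573,-0.086), which matches selector 0 (fully toward the robot). The gauge was seated at the same height as at pick-up and seen upright. The robot is clear.

```bash
python3 -c "
from station import *
print(sign_off())"
```

```text
the job is handed in; nothing more can be done
None
```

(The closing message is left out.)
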